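Check the sprung corner of a board-inspection tilt mount

ROBOT

A 7-joint arm with a two-finger parallel gripper is mounted at the origin on the work surface. World frame = base frame: x ahead of the robot, y to its left, z up, the work surface at z = 0. Lengths are in mm, angles in rad, forces in N, time in s.
With the tool pointing down it reaches from about 400 to 850 mm from the base axis. Payload 4.5 kg.
Tool frame: the origin (TCP) lies where the fingers leave the gripper's body, on its centre line; the fingertips stand 64 mm ahead of it and the grasp point (between the pads) lies 45 mm ahead of it; z points along the fingers, y is the line along which they close (so a half turn about z gives the same grasp; the last joint's range is limited). The gripper opens to 88 mm and grips with 3 to 60 N. Pads are 18 mm wide; open, the fingers measure 123 mm over their backs; the gripper's body (75 mm by 187 mm) begins 45 mm behind the grasp point.
Start: joints at [-1.205, 0.689, -0.195, 1.565, 0.157, 0.902, -0.215], TCP at [203.571, 590.937, 302.743] pointing down, gripper open.
Joint ranges: [-3.01, 3.01], [-0.46, 2.08], [-1.47, 1.51], [0.13, 2.56], [-1, 4.14], [0.04, 2.09], [-2.66, 2.66]. Speed limits (rad/s): [2.57, 2.57, 3.14, 3.14, 3.14, 3.14, 3.14].

INTERFACE

Orientations are given as a unit quaternion [x, y, z, w].
In Python, from rig import r gives the robot as it stands. The module is installed in compiled form; this text tells all that it offers.
- The arm moves only by the shell command python3 -m crank 'ROWS'. ROWS is text: rows parted by semicolons, each of 5 numbers parted by spaces: the closure in counts, from 0 (fully open) to 255 (shut), then the shift along the world's x, y, z in m, then the turn about the world's z in rad. A call has exactly 10 rows; each row shifts and turns the commanded pose from where the row before left it; what a row does not reach is not made up. A row lasts 1/10 s, in which the tool goes at most 50 mm and 8.59 degrees, less where a joint would pass 70% of its speed; a pose out of reach is approached as far as the arm can. A call with a gripper value outside its range is refused whole. The fingers move at their own pace and stop on an object; the grip force is fixed at half the most. Time passes only in rows, so rows that do not move let the fingers close, or fill a call up. It gives the time, the measured TCP pose, the force, the opening and the grip force at its end, in the units of the state.
- r.get_obs(): the state, without advancing time (a new reading comes with each control period).
- r.snapshot(name): name is "scene" or "side" or "wrist"; returns a dict with "img" (480x640x3 uint8, red, green, blue), "K" (3x3 intrinsics, pixels), "D" ([k1, k2, p1, p2, k3] as OpenCV has them; the pictures are not rectified), "world_from_camera" (4x4, takes a point from camera to world coordinates). Camera axes: x right, y down, z forward; pixel columns grow to the right and rows downward; lengths in mm; the calibration is good to about 2 mm. A picture is of the moment at which its call begins. There is no depth.
- r.sign_off(): hands the job in; it is judged then, once.
The state is a dict: "clock": time; "joint_pos": joint angles; "dq": joint speeds; "tau": joint torques, N m; "tcp_pos": TCP position; "tool_rot": TCP orientation; "ft_force": force on the tool from outside, world axes, zero at the start; "wrist_torque": the same for the moment, N m; "finger_gap": finger opening in mm; "grip_force": force on a finger pad.
Only numpy, scipy, OpenCV 4.12 (cv2) and the standard library are available. Lean on these libraries where they do the work, as an engineer would, in place of code of your own. Each camera call takes 0.05 s, during which the arm holds its last target. There are 200 camera calls.

TASK

Check the spring of the tilt mount: with the closed fingertips press the orange corner pad down until the red needle on the dial stands on the green mark, never letting it run past the mark, and hold it there for about a second. Then ease the corner slowly back up, without letting it snap, until the needle is home again, and leave it. Press only on the orange pad, keep off the green circuit board clamped on the plate, and grip, lift or shift nothing else on the bench.

Things in the scene. Friction and masses are not known exactly. Their poses are not given: they have to be found in the camera images.
- mount: The whole tilt mount, screwed to the bench: grey base 150 x 300 x 12 mm (x by y). Origin at the middle of its underside, on the bench; z up. Over the -y half (centre at y = -70 mm) is a square aluminium tilt plate 120 mm wide, its top 66 mm above the bench; over the +y half (centre at y = +75 mm) is a round dial gauge, 136 mm across and 45 mm high, with a clear window.
- pad_top (a point): Middle of the top of the round orange pad, domed, 32 mm across, 14 mm high, on the plate's sprung corner; at rest its top is 80 mm above the bench. At rest this point lies at (-46, -116, 80) mm in the mount's frame, same axes. A finger coming straight down presses it; it starts to move at about 2.5 N and needs 5 to 10 N at the mark. It springs back when released and its top follows the finger.
- plate (a joint): Tilt of the plate, rad: 0 at rest, up to 0.385 (stop). The hinge line runs level along the plate's diagonal through its centre, 65 mm from the pad's centre, 22 mm below the pad's top: each 0.01 rad lowers the pad by about 0.65 mm.
- needle (a joint): Reading of the red needle, rad: 0 at rest, turns clockwise seen from above as the pad goes down, 6.5 times the plate's tilt (0.1 rad for each millimetre of the pad).
- mark (a joint): Where the middle of the green mark stands on the dial, on the same scale as the needle, rad (0.9 to 1.9; differs from day to day and stays put). The mark spans 0.2 rad to either side.
- needle_tip (a point): End of the red needle, 50 mm from the dial's centre, under the window.
- mark_middle (a point): Middle of the green mark, taken at the needle tip's radius and height (50 mm from the dial's centre). Its x points outward from the dial's centre, z up; the needle comes from its +y side and would pass the mark to its -y side.
- board_middle (a point): Middle of the upper face of the green circuit board 78 x 78 mm, 2 mm thick with 4 mm parts, clamped on the plate beside the pad; its highest parts are about 8 mm lower than the pad's top. Not to be touched.
- magnifier: Loose black hand magnifier lying flat, 12 mm high: lens ring 86 mm across, handle 100 mm towards its -x. Origin under the lens centre. Bystander.
- stylus: Loose white stylus, 142 mm long along its x, 9 mm thick. Origin under its middle. Bystander.
- spare_board: Loose green circuit board 50 x 80 mm, 12 mm high. Origin under its middle. Bystander.
- tablet: Tablet in a black case lying flat, 180 x 250 x 13 mm. Origin under its middle. Bystander.
- cleaner: Small upright cleaner bottle, 48 mm across, 110 mm high. Origin under its middle. Bystander.
- parts_bin: Blue open bin 100 x 120 x 50 mm. Origin under its middle. Bystander.
- screwdriver: Red-handled screwdriver lying along its x, about 200 mm long. Bystander.

How it is judged (in metres and radians):
On the way, in this order (a step that is already met when the one before it is completed fails the run):
1. a finger presses on the orange pad and the needle tip stays within 12 mm (0.24 rad) of the middle of the green mark for 0.5 s (distance between needle_tip and mark_middle below 0.012 m and contact force between the fingers and plate_c2 above 1 N), for 0.5 s.
2. the corner is let back up and the needle is home, within 0.13 rad of zero (value of joint needle below 0.13 rad and value of joint plate below 0.02 rad), for 0.2 s.
At the end, for the whole second after the job is handed in: The plate is back at rest (tilt under 0.02 rad, needle under 0.13 rad) and no bystander is more than 15 mm from where it began (all of step 2 and distance of each of magnifier, stylus, spare_board, tablet, cleaner, parts_bin, screwdriver from where it was at the start of the episode below 0.015 m); the robot touches nothing.
It fails at once if the needle runs more than 20 mm (0.41 rad) past the middle of the green mark (y of needle_tip in the frame of mark_middle below -0.02 m).
It fails at once if the corner snaps back (plate turning back faster than 2.5 rad/s, about 160 mm/s at the pad) (velocity of joint plate below -2.5 rad/s).
It fails at once if the circuit board on the plate is touched with more than 1 N (contact force between anything else and plate_c1 above 1 N).
It fails at once if a bystander is lifted or shifted by more than 15 mm (distance of any of magnifier, stylus, spare_board, tablet, cleaner, parts_bin, screwdriver from where it was at the start of the episode above 0.015 m).
It also fails if it takes over 40 s, if anything falls off the work surface, if the arm or the gripper's body presses on something with over 40 N, if the wrist force passes 120 N, or if a joint passes its speed limit or range.

## Working session

There is one attempt and no reset: what is moved stays moved. The work goes in short steps, Python scripts to look and compute and a shell command to move; the robot and the scene stay as the last step left them, time stands still between calls to the robot, and variables do not carry over. Pictures are saved under pics/ and viewed, at most 10 in all, crops included, and the job is handed in when it is done.

```bash
mkdir -p pics
cat > h.py <<'E'
import numpy as np, cv2
from rig import r
def snap(n,f):
    s=r.snapshot(n); cv2.imwrite('pics/'+f,s['img'][:,:,::-1]); np.savez('pics/'+f+'.npz',**{k:np.array(s[k]) for k in s}); return s
def ray(s,uv,z):
    K,D,T=[np.array(s[k],float) for k in('K','D','world_from_camera')]
    p=cv2.undistortPoints(np.array(uv,float).reshape(-1,1,2),K,D).reshape(-1,2)
    d=np.c_[p,np.ones(len(p))]@T[:3,:3].T; o=T[:3,3]
    return o+d*((z-o[2])/d[:,2])[:,None]
E
python3 - <<'E'
from h import *
a=snap('scene','a.png');b=snap('side','b.png')
for n,s in(('scene',a),('side',b)):
    print(np.round(s['world_from_camera'],2))
    h=cv2.cvtColor(s['img'],cv2.COLOR_RGB2HSV)
    m=cv2.inRange(h,(6,150,120),(20,255,255))
    k,l,st,c=cv2.connectedComponentsWithStats(m)
    for i in range(1,k):
        if st[i,4]>25: print(n,st[i],c[i],ray(s,c[i],76))
E
```

```text
[[ 4.60000e-01  7.20000e-01 -5.30000e-01  1.22637e+03]
 [ 8.90000e-01 -3.60000e-01  2.80000e-01 -3.34790e+02]
 [ 1.00000e-02 -6.00000e-01 -8.00000e-01  1.05643e+03]
 [ 0.00000e+00  0.00000e+00  0.00000e+00  1.00000e+00]]
scene [287 235  10   9  77] [291.46753247 238.94805195] [[550.30716333 -55.5407039   76.        ]]
[[-9.1000e-01 -3.0000e-01  3.0000e-01  2.9577e+02]
 [-4.2000e-01  6.1000e-01 -6.7000e-01  6.9601e+02]
 [ 2.0000e-02 -7.3000e-01 -6.8000e-01  7.5908e+02]
 [ 0.0000e+00  0.0000e+00  0.0000e+00  1.0000e+00]]
side [350 226  13   9  89] [356.43820225 230.08988764] [[544.8667649  -49.35096656  76.        ]]
```

View pics/a.png

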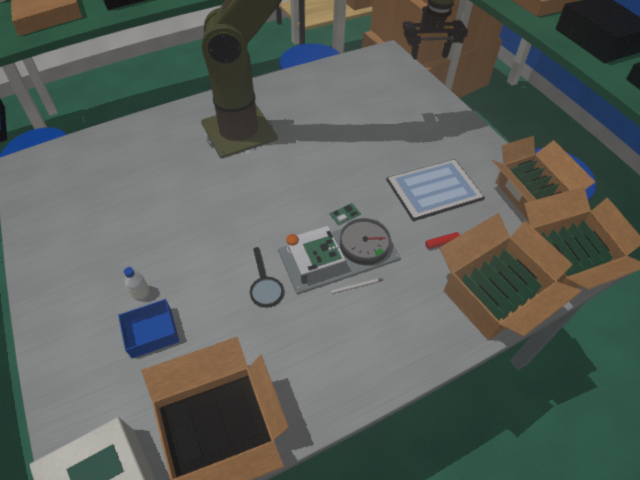

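View pics/b.png

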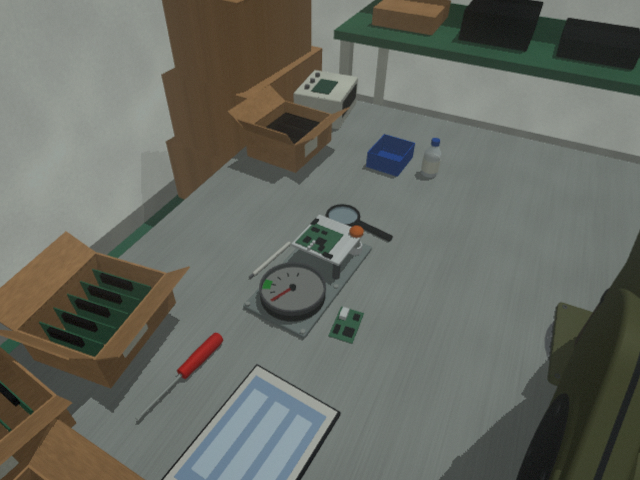

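The scene view shows the pad at (291,239), the dial at (366,240), the needle pointing to (386,238) and the green mark at (379,252). The side view shows the pad at (356,230), the dial at (292,287) and the mark at (267,284).

Run:
```python
from h import *
P=[]
for f,d,c in(('a',(366,239),(291.5,239)),('b',(292,288),(356.4,230))):
    s=np.load(f'pics/{f}.png.npz'); D=ray(s,d,40)[0];p=ray(s,c,75)[0]
    v=(D-p)[:2]; yaw=np.arctan2(v[1],v[0])-np.arctan2(191,46)
    print(D,p,np.linalg.norm(v),'exp',np.hypot(46,191),'yaw',yaw)
from scipy.spatial.transform import Rotation as R
o=r.get_obs(); print(o['tool_rot'],R.from_quat(o['tool_rot']).as_matrix().round(3),o['ft_force'])
```

```text
[615.49679567 133.64248162  40.        ] [549.8071138  -55.25200855  75.        ] 199.99065657868064 exp 196.46119209655632 yaw -0.09833972228700194
[608.97394148 137.41598531  40.        ] [545.42172679 -50.68624453  75.        ] 198.54806185305037 exp 196.46119209655632 yaw -0.08948208164299687
[ 1.65072410e-01  9.86281132e-01 -7.90257458e-04 -6.35398251e-05] [[-0.946  0.326 -0.   ]
 [ 0.326  0.946 -0.002]
 [-0.    -0.002 -1.   ]] [ 0.61828752 -0.32982214  0.282733  ]
```

```bash
python3 -m crank '255 .017 -.032 -.003 -.106;255 .017 -.032 -.003 -.106;255 .017 -.032 -.003 -.106;255 .017 -.032 -.003 -.106;255 .017 -.032 -.003 -.106;255 .017 -.032 -.003 -.106;255 .017 -.032 -.003 -.106;255 .017 -.032 -.003 -.106;255 .017 -.032 -.003 -.106;255 .017 -.032 -.003 -.106'
python3 -m crank '255 .017 -.032 -.003 -.106;255 .017 -.032 -.003 -.106;255 .017 -.032 -.003 -.106;255 .017 -.032 -.003 -.106;255 .017 -.032 -.003 -.106;255 .017 -.032 -.003 -.106;255 .017 -.032 -.003 -.106;255 .017 -.032 -.003 -.106;255 .017 -.032 -.003 -.106;255 .017 -.032 -.003 -.106'
python3 - <<'E'
from h import *
w=snap('wrist','w1.png');a=snap('scene','a2.png');b=snap('side','b2.png')
t=np.hstack([cv2.resize(x['img'],(400,300)) for x in(a,b)])
t=np.vstack([t[:, :],np.hstack([cv2.resize(w['img'],(400,300)),cv2.resize(a['img'][200:290,270:410],(400,300))])])
cv2.imwrite('pics/t1.png',t[:,:,::-1])
for n,s in(('w',w),('scene',a),('side',b)):
    h=cv2.cvtColor(s['img'],cv2.COLOR_RGB2HSV)
    m=cv2.inRange(h,(6,150,100),(20,255,255))
    k,l,st,c=cv2.connectedComponentsWithStats(m)
    for i in range(1,k):
        if st[i,4]>25: print(n,st[i],c[i],ray(s,c[i],74))
E
```

```text
clock: 1.1
tcp_pos: [373.9, 269.6, 272.5]
tool_rot: [0.643, 0.766, -0.0, 0.0]
ft_force: [0.8, 0.1, 0.1]
finger_gap: 10.3
grip_force: 0.0
clock: 2.1
tcp_pos: [543.9, -50.3, 242.4]
tool_rot: [0.942, 0.336, -0.0, -0.0]
ft_force: [0.4, 0.3, 0.4]
finger_gap: 0.5
grip_force: 0.0
w [ 310  218   37   42 1151] [327.96177237 238.55256299] [[548.78749651 -55.8582015   74.        ]]
w [281 356   9  70 390] [284.05384615 391.1025641 ] [[ 422.5790303 -113.4211877   74.       ]]
w [345 356  10  70 368] [350.1875     391.10326087] [[ 457.69907237 -156.24778462   74.        ]]
w [  72  440  399   20 4682] [301.37782999 451.29282358] [[ 378.13163509 -167.16022233   74.        ]]
scene [287 235  11   9  79] [291.56962025 239.        ] [[549.19867949 -54.8059218   74.        ]]
side [350 225  13  12 119] [356.27731092 230.68907563] [[545.15842367 -49.49355792  74.        ]]
```

View pics/t1.png

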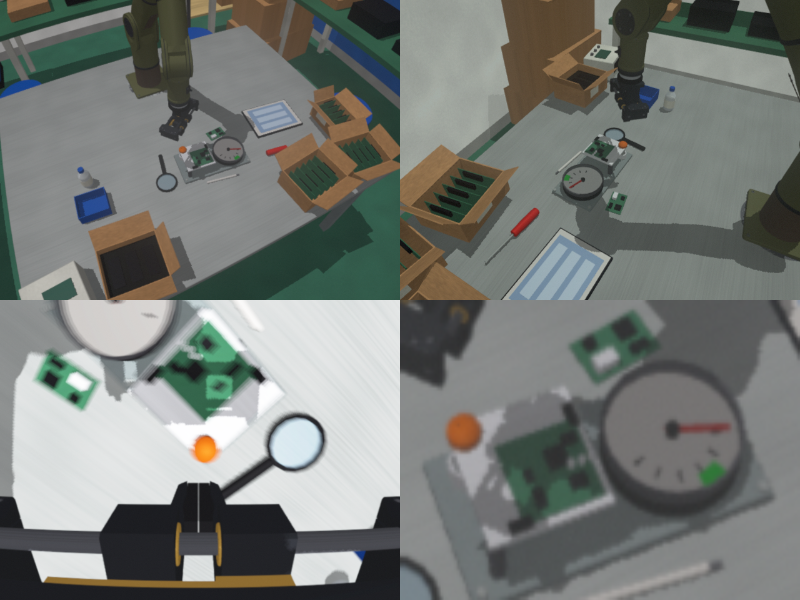

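The tiles show the dial, red needle and green mark in full in both scene and side views. The fingers are closed with their narrow side towards the board, beside the pad at wrist pixel (328,239).

```bash
cat > dial.py <<'E'
from h import *
def dial(tag):
    for n in('scene','side'):
        s=r.snapshot(n); h=cv2.cvtColor(s['img'],cv2.COLOR_RGB2HSV)
        out={}
        c0=np.array((615,134) if n=='scene' else (609,137.))
        for q,ms in(('red',[((0,130,60),(8,255,255)),((170,130,60),(180,255,255))]),('green',[((50,130,50),(75,255,255))])):
            m=sum(cv2.inRange(h,*x) for x in ms)
            v,u=np.nonzero(m); p=ray(s,np.c_[u,v],40)[:,:2]; d=p-c0; rr=np.hypot(*d.T)
            k=(rr<64)&(rr>(12 if q=='red' else 30))
            if k.any(): out[q]=(np.arctan2(*(d[k].mean(0))[::-1]),k.sum(),rr[k].min().round(),rr[k].max().round())
        print(tag,n,out,'needle-mark', out['red'][0]-out['green'][0] if len(out)==2 else None)
if __name__=='__main__': 
    dial(''); o=r.get_obs(); print(o['clock'],o['tcp_pos'],o['ft_force'])
E
python3 dial.py
python3 -m crank '255 .003 -.005 -.02 0;255 0 0 -.02 0;255 0 0 -.02 0;255 0 0 -.01 0;255 0 0 -.01 0;255 0 0 -.006 0;255 0 0 0 0;255 0 0 0 0;255 0 0 0 0;255 0 0 0 0'
python3 - <<'E'
from h import *
w=snap('wrist','w2.png');s=snap('side','b3.png');a=snap('scene','a3.png')
f=lambda x:cv2.resize(x,(400,300),interpolation=cv2.INTER_CUBIC)
cv2.imwrite('pics/t2.png',np.vstack([np.hstack([f(w['img']),f(w['img'][160:400,160:480])]),np.hstack([f(s['img'][180:330,230:430]),f(a['img'][190:295,260:400])])])[:,:,::-1])
E
```

```text
scene {'green': (np.float64(0.15634565268263487), np.int64(21), np.float64(47.0), np.float64(57.0))} needle-mark None
 side {'red': (np.float64(1.0924320701205235), np.int64(28), np.float64(14.0), np.float64(49.0)), 'green': (np.float64(0.24469746485405378), np.int64(53), np.float64(46.0), np.float64(60.0))} needle-mark 0.8477346052664697
2.35 [542.9862451  -48.24407411 242.33764604] [-0.61342774 -0.25981826  0.45000113]
clock: 3.35
tcp_pos: [546.9, -54.1, 157.3]
tool_rot: [0.941, 0.338, 0.0, 0.0]
ft_force: [-0.3, 0.4, 0.2]
finger_gap: 0.4
grip_force: 0.0
```

View pics/t2.png

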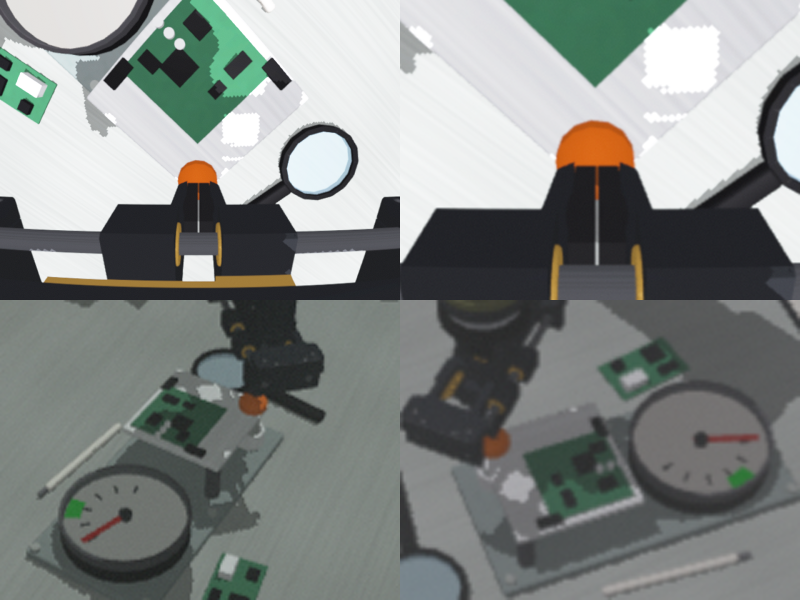

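The fingertips sit over the orange pad, narrow side to the board with a clear gap. The dial pixels are side: centre (292.5,287.5), needle tip (271.5,300.5), mark (267,284.5); scene: centre (365,239), needle tip (385,238), mark (378.7,252.3).

```bash
cat > ang.py <<'E'
from h import *
def dial():
    for n,c,g in(('side',(292.5,287.5),(267,284.5)),('scene',(365,239),(378.7,252.3))):
        s=r.snapshot(n); im=s['img'].astype(int)
        m=(im[...,0]>1.5*im[...,1])&(im[...,0]>1.5*im[...,2]); v,u=np.nonzero(m)
        x=im[...,1]; mg=(x>1.6*im[...,0])&(x>1.5*im[...,2]); gv,gu=np.nonzero(mg)
        C=ray(s,c,39)[0,:2]
        out=[]
        for U,V,lo in((u,v,8),(gu,gv,38)):
            d=ray(s,np.c_[U,V],39)[:,:2]-C; rr=np.hypot(*d.T); d=d[(rr>lo)&(rr<62)]
            out.append(np.arctan2(*d.mean(0)[::-1]) if len(d) else np.nan); out.append(len(d))
        print(n,np.round(out,3),'to go',round(out[0]-out[2],3))
    o=r.get_obs(); print(o['clock'],np.round(o['tcp_pos'],1),np.round(o['ft_force'],1))
if __name__=='__main__': dial()
E
python3 ang.py
python3 -m crank '255 0 0 -.005 0;255 0 0 -.004 0;255 0 0 -.002 0;255 0 0 -.001 0;255 0 0 -.001 0;255 0 0 -.001 0;255 0 0 -.001 0;255 0 0 -.001 0;255 0 0 -.001 0;255 0 0 0 0'
python3 ang.py
```

```text
side [ 1.111 47.     0.286 65.   ] to go 0.826
scene [ 1.226 25.     0.206 32.   ] to go 1.02
3.6 [546.6 -54.1 156.9] [-0.2 -0.2  0.7]
clock: 4.6
tcp_pos: [545.8, -54.7, 139.7]
tool_rot: [0.941, 0.338, -0.001, 0.0]
ft_force: [-3.9, -2.2, 5.1]
finger_gap: 0.7
grip_force: 2.7
side [ 0.602 50.     0.286 65.   ] to go 0.316
scene [ 0.719 27.     0.206 32.   ] to go 0.513
4.7 [545.9 -54.6 139.8] [-4.3 -1.8  5.9]
```

```bash
python3 -m crank '255 0 0 -.001 0;255 0 0 0 0;255 0 0 -.001 0;255 0 0 0 0;255 0 0 -.001 0;255 0 0 0 0;255 0 0 -.0005 0;255 0 0 0 0;255 0 0 0 0;255 0 0 0 0'
python3 - <<'E'
from ang import *
dial()
s=snap('side','b4.png');a=snap('scene','a4.png')
f=lambda x:cv2.resize(x,(400,300),interpolation=cv2.INTER_CUBIC)
cv2.imwrite('pics/t3.png',np.hstack([f(s['img'][250:325,245:345]),f(a['img'][208:268,325:405])])[:,:,::-1])
E
```

```text
clock: 5.7
tcp_pos: [545.5, -55.0, 136.4]
tool_rot: [0.941, 0.338, -0.001, 0.0]
ft_force: [-5.2, -2.2, 7.6]
finger_gap: 0.7
grip_force: 3.4
side [ 0.269 46.     0.285 46.   ] to go -0.016
scene [ 0.368 21.     0.179 26.   ] to go 0.19
5.8 [545.5 -55.  136.4] [-5.4 -2.9  6.9]
```

View pics/t3.png

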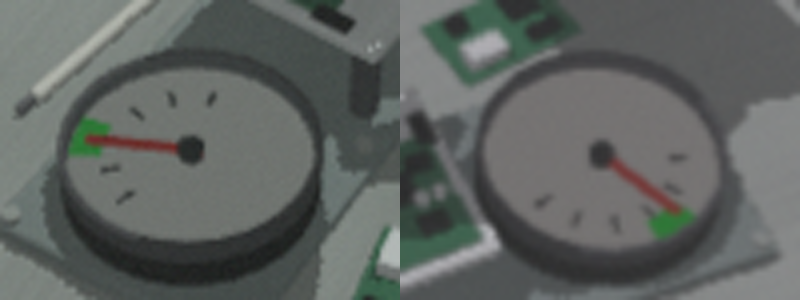

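The needle is on the green mark in the side view (crop tip at (90,140)) but at its near edge in the scene view (crop tip at (680,210)). That is parallax, so about 0.1 rad remains, or 1 mm.

```bash
python3 -m crank '255 0 0 -.0005 0;255 0 0 0 0;255 0 0 -.0005 0;255 0 0 0 0;255 0 0 0 0;255 0 0 0 0;255 0 0 0 0;255 0 0 0 0;255 0 0 0 0;255 0 0 0 0'
python3 ang.py
python3 -m crank '255 0 0 0 0;255 0 0 0 0;255 0 0 0 0;255 0 0 0 0;255 0 0 0 0;255 0 0 0 0;255 0 0 0 0;255 0 0 0 0;255 0 0 0 0;255 0 0 0 0'
```

```text
clock: 6.9
tcp_pos: [545.4, -55.1, 135.4]
tool_rot: [0.941, 0.338, -0.001, 0.0]
ft_force: [-4.9, -2.6, 7.2]
finger_gap: 0.7
grip_force: 3.7
side [ 0.17  45.     0.318 48.   ] to go -0.148
scene [ 0.266 23.     0.199 23.   ] to go 0.068
7.0 [545.4 -55.1 135.5] [-5.3 -2.9  7. ]
clock: 8.0
tcp_pos: [545.4, -55.1, 135.5]
tool_rot: [0.941, 0.338, -0.001, 0.0]
ft_force: [-4.4, -2.2, 7.1]
finger_gap: 0.5
grip_force: 3.7
```

The needle is centred between the two views, and it was held for over a second. Now I'll ease the corner up.

```bash
python3 -m crank '255 0 0 .001 0;255 0 0 .001 0;255 0 0 .001 0;255 0 0 .001 0;255 0 0 .001 0;255 0 0 .001 0;255 0 0 .001 0;255 0 0 .001 0;255 0 0 .001 0;255 0 0 .001 0'
python3 -m crank '255 0 0 .001 0;255 0 0 .001 0;255 0 0 .002 0;255 0 0 .004 0;255 0 0 .01 0;255 0 0 .01 0;255 0 0 .01 0;255 0 0 .01 0;255 0 0 .01 0;255 0 0 .01 0'
python3 -m crank '255 0 0 0 0;255 0 0 0 0;255 0 0 0 0;255 0 0 0 0;255 0 0 0 0;255 0 0 0 0;255 0 0 0 0;255 0 0 0 0;255 0 0 0 0;255 0 0 0 0'
python3 ang.py
```

```text
clock: 9.0
tcp_pos: [547.3, -53.7, 145.2]
tool_rot: [0.941, 0.338, 0.001, 0.0]
ft_force: [-0.5, -0.6, 0.2]
finger_gap: 0.7
grip_force: 0.0
clock: 10.0
tcp_pos: [546.6, -54.1, 214.3]
tool_rot: [0.941, 0.338, 0.0, 0.0]
ft_force: [0.1, 0.3, 0.1]
finger_gap: 0.5
grip_force: 0.0
clock: 11.0
tcp_pos: [546.6, -54.0, 213.3]
tool_rot: [0.941, 0.338, 0.0, 0.0]
ft_force: [-0.2, -0.5, -0.5]
finger_gap: 0.3
grip_force: 0.0
side [ 1.111 47.     0.286 65.   ] to go 0.826
scene [ 1.223 24.     0.206 32.   ] to go 1.017
11.1 [546.6 -54.  213.3] [-0.6  0.8  0.5]
```

The needle is home again: both views read the same as at the start.

```bash
python3 -c "
from rig import r
print(r.sign_off())"
```

```text
the job is handed in; nothing more can be done
None
```

I pressed the orange pad until the needle stood on the green mark (about 0.95 rad), held it there for over a second, eased it back up until the needle was home, and handed the job in; no verdict came back.

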